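Power the printer module and hold its cover shut for a test

TASK

Get the printer module ready for a live test: first turn the dial on the bench supply to the long mark of its scale, then take the loose steel cover by its rib and tuck its plain edge under the hinged flap of the open chassis, without lifting the flap, until it is fully home against the stop. Press the cover down flat against its sprung contact bar and finish while still holding it pressed down there. Leave the mug, glue bottle, screwdriver and screw tray alone.

Things in the scene. Friction and masses are not known exactly. Their poses are not given: they have to be found in the camera images.
- chassis: Fixed open aluminium box, 200 x 140 mm. Origin: centre of its underside, on the bench; x is the tucking direction, from the open end to the flap; z up. Deck at z = 65 mm: side ledges (|y| 45 to 70 mm) and a far ledge (x 55 to 80), round a cavity. On the side ledges, from |y| = 63 mm out, stand rails 6 mm high: the cover has 8 mm to spare each side. The stop, 10 mm high, is at x = 80 mm.
- seat (a point): Point on the chassis at deck level, x = 20 mm, y = 0, z = 65 mm: the cover's origin lies here when it is fully home and flat, with the axes of cover and chassis parallel.
- flap_lip (a point): Underside of the steel flap (3 mm thick) near its free edge, mid width: chassis x = 46, z = 77 mm, 12 mm above the deck. From here to x = 39 mm the lip is bent up by about 0.5 rad as a lead-in. The flap covers x = 39 to 94, |y| up to 58 mm; a hinge post 22 mm high stands outside each of its far corners.
- flap (a joint): Angle of the flap (rad): 0 lying shut as it starts, growing as its free edge is lifted. Hinged at chassis x = 94 mm; a light spring pulls it shut, and about 1 N at the free edge lifts it.
- cover: Loose flat steel cover, 120 (x) x 110 (y) x 4 mm, about 0.2 kg, lying on the bench, rib up. Origin: centre of its underside; x points to the plain edge that goes under the flap. The upright rib to hold it by stands across it at x = -35 mm: 12 mm thick in x, 50 mm long in y, its top 32 mm above the underside.
- cover_edge (a point): Middle of the cover's plain edge, on its underside: cover x = +60 mm.
- contact_bar (a joint): How far the sprung contact bar is pressed down (m): 0 up, 0.006 fully down, level with the deck. The brass bar is 10 x 60 mm (x, y), and its top stands 6 mm above the deck when up. It takes 2.4 N to start and 6 N to press it fully; a cover that is not pressed down stays tilted on it.
- bar_top (a point): Centre of the contact bar's top: chassis x = -22 mm, y = 0; z = 71 mm when up. It moves with the bar.
- supply: Fixed dark grey bench supply, 130 x 110 x 60 mm. Origin: centre of its underside, on the bench. On its top, seven white marks 30 degrees apart lie round the dial, from its -x side through its +y side to its +x side; the long one is the middle one, on the +y side.
- dial (a joint): Angle of the dial (rad), growing clockwise seen from above, range 0 to 3.14: at 0 its white pointer points to the supply's -x, at 1.571 to the supply's +y, the long mark. It stays where it is left.
- dial_grip (a point): On the dial's axis, at mid height of its black grip bar, 80 mm above the bench. The bar is 44 mm long (along the pointer), 12 mm thick and 28 mm high, on a round skirt of 52 mm diameter and 6 mm height on the supply's top. The point turns with the dial: its -x is the pointer's direction.
- mug: Bystander: white mug, 80 mm wide, 90 mm high. Origin: centre of its underside.
- glue: Bystander: small white bottle, 36 mm wide, 95 mm high. Origin: centre of its underside.
- driver: Bystander: screwdriver lying on the bench.
- screw_tray: Bystander: grey divided tray, 90 x 120 x 25 mm. Origin: centre of its underside.
Things that resemble listed ones, but are neither listed nor needed, are in the scene too. Leave any blue or brown look-alike of the cover alone.

How it is judged:
By the outcome, as a careful person would: the job done as asked, in the order asked, and still so for the second after the job is handed in, while the arm keeps its last pose, push and grip.
It also fails if it takes over 56 s, if anything falls off the work surface, if the arm or the gripper's body presses on something with over 40 N, if the wrist force passes 120 N, or if a joint passes its speed limit or range.

ROBOT

A 6-joint arm with a two-finger parallel gripper is mounted at the origin on the work surface. World frame = base frame: x ahead of the robot, y to its left, z up, the work surface at z = 0. Lengths are in mm, angles in degrees, forces in N, time in s.
With the tool pointing down it reaches from about 300 to 850 mm from the base axis. Payload 4.2 kg.
Tool frame: the origin (TCP) lies at the very end of the fingers, on their centre line; the grasp point (between the pads) lies 19 mm behind it; z points along the fingers, y is the direction in which the jaws open and shut (so a half turn about z gives the same grasp; the last joint's range is limited). The gripper opens to 91 mm and grips with 3 to 60 N. Pads are 32 mm wide; open, the fingers measure 118 mm over their backs; the gripper's body (76 mm by 178 mm) begins 60 mm behind the grasp point.
Start: joints at [-76.433, 18.312, 89.639, -0, 72.044, -1.146], TCP at [146.045, -556.16, 213.976] pointing down, gripper open.
Joint ranges: [-177.97, 177.97], [-48.28, 115.42], [12.27, 149.76], [-77.06, 257.06], [2.81, 150.46], [-146.56, 146.56]. Speed limits (degrees/s): [147.25, 147.25, 180, 180, 180, 180].

INTERFACE

Orientations are given as [roll, pitch, yaw] about the fixed x, y, z axes, in that order (R = Rz(yaw) Ry(pitch) Rx(roll)).
In Python, from workcell import telemetry, grab_frame, job gives the robot as it stands.
- The arm moves only by the tool drive_tool, never from a script. Its argument "moves" is a list of rows, each an object of numbers: "claw": the closure, from -1 (fully open) to 1 (shut); "dx", "dy", "dz": the shift along the tool's x, y, z in units of 20 mm (1.0 is 20 mm); "yaw": the turn about the tool's z in units of 0.15 rad (1.0 is 0.15 rad). In form: [{"claw": .., "dx": .., "dy": .., "dz": .., "yaw": ..}, ...]. A call has 1 to 5 rows; each row shifts and turns the pose as measured when the row begins, along the tool's axes as they then stand; what a row does not reach is not made up. A row lasts 1/8 s, in which the tool goes at most 62.5 mm and 10.7 degrees, less where a joint would pass 70% of its speed; a pose out of reach is approached as far as the arm can. A call with a number of a shift or a turn outside -1 to 1 is refused whole. A call with a gripper value outside its range is refused whole. The fingers move at their own pace and stop on an object; "grip_force" is the grip in N (left out, the last holds). Time passes only in rows, so rows that do not move let the fingers close. It gives the time, the measured TCP pose, the force and the opening at its end, in the units of the state.
- telemetry.state(): the state, without advancing time (a new reading comes with each control period).
- grab_frame(name): name is "scene" or "top" or "wrist"; returns a dict with "color" (420x560x3 uint8, blue, green, red), "vertical_fov" (degrees; the focal length in pixels is half the picture's height over the tangent of half this angle, whatever the lens; pixels are square), "cx", "cy" (the principal point, pixels), "pose" (4x4, takes a point from camera to world coordinates). Camera axes: x right, y down, z forward; pixel columns grow to the right and rows downward; lengths in mm; the calibration is good to about 2 mm. A picture is of the moment at which its call begins. There is no depth.
- job.job_done(): hands the job in, once; it reports no verdict.
The state is a dict: "time_s": time; "qpos": joint angles; "qvel": joint speeds; "effort": joint torques, N m; "ee_pos": TCP position; "ee_rot": TCP orientation; "force": force on the tool from outside, world axes, zero at the start; "torque": the same for the moment, N m; "gripper_width": finger opening in mm.
Only numpy, scipy, OpenCV 4.12 (cv2) and the standard library are available. Lean on these libraries where they do the work, as an engineer would, in place of code of your own. Each camera call takes 0.05 s, during which the arm holds its last target.

## Working session

There is one attempt and no reset: what is moved stays moved. The work goes in short steps, Python scripts to look and compute and a tool call to move; the robot and the scene stay as the last step left them, time stands still between calls to the robot, and variables do not carry over. Pictures are saved under pics/ and viewed, and the job is handed in when it is done.

Besides the shell and the picture viewer there is one more tool, called by a JSON object that holds its "api" and its "payload". drive_tool: Moves the arm, as the interface text tells. Its arguments: {"type":"object","properties":{"moves":{"type":"array"},"grip_force":{"type":"number"}},"required":["moves"]}

```bash
mkdir -p pics; ls; python3 - <<'E'
from workcell import telemetry, grab_frame
import cv2,numpy as np
print(telemetry.state())
for n in ["scene","top","wrist"]:
    f=grab_frame(n); cv2.imwrite(f"pics/{n}0.png",f["color"])
    np.savez(f"pics/{n}0.npz",**f)
    print(n,f["vertical_fov"],f["cx"],f["cy"],np.round(f["pose"],3).tolist())
E
```

```text
pics
{'time_s': 0.0, 'qpos': array([-7.64334370e+01,  1.83508153e+01,  8.97092789e+01, -8.59679853e-04,
        7.20423239e+01, -1.14615121e+00]), 'qvel': array([-0.08671248,  0.01128415, -0.06676125,  0.01538739,  0.04586865,
       -0.00692836]), 'effort': array([ 2.71452300e-04, -4.12454152e+01, -2.31971902e+01,  7.27266585e-02,
        4.58705937e-02, -1.40466973e-04]), 'ee_pos': array([ 145.90530607, -555.63951445,  213.10909046]), 'ee_rot': array([-1.79897586e+02, -1.23148152e-03,  1.47129789e+01]), 'force': array([0.04660953, 0.37654041, 0.38045987]), 'torque': array([ 0.03726623, -0.03692037, -0.01434678]), 'gripper_width': 91.2560633485825}
scene 51.3708467477332 276.3158767090938 214.8030268187313 [[-0.153, 0.788, -0.596, 1140.076], [0.988, 0.126, -0.087, 149.749], [0.007, -0.603, -0.798, 928.207], [0.0, 0.0, 0.0, 1.0]]
top 52.32857549483613 277.24227951698816 212.8353484882221 [[0.019, -0.994, 0.105, 379.503], [-1.0, -0.02, -0.003, 89.871], [0.006, -0.105, -0.994, 1334.532], [0.0, 0.0, 0.0, 1.0]]
wrist 63.41622009413539 274.8598137324645 211.28252412460316 [[0.254, -0.933, -0.254, 216.435], [-0.967, -0.246, -0.065, -537.144], [-0.001, 0.262, -0.965, 384.399], [0.0, 0.0, 0.0, 1.0]]
```

View pics/scene0.png

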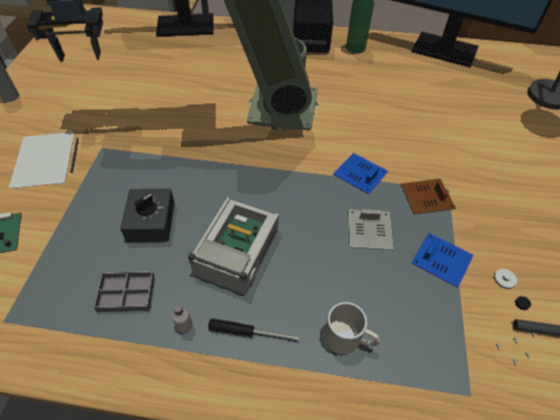

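View pics/top0.png

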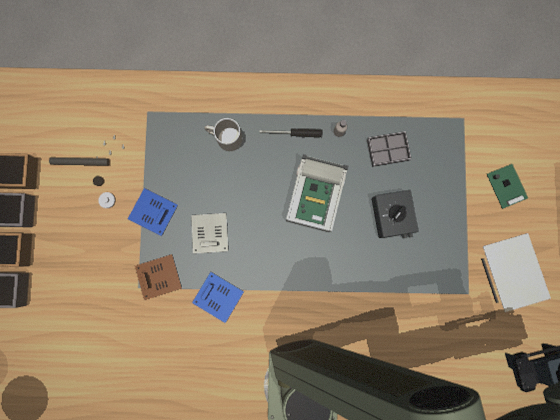

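View pics/wrist0.png

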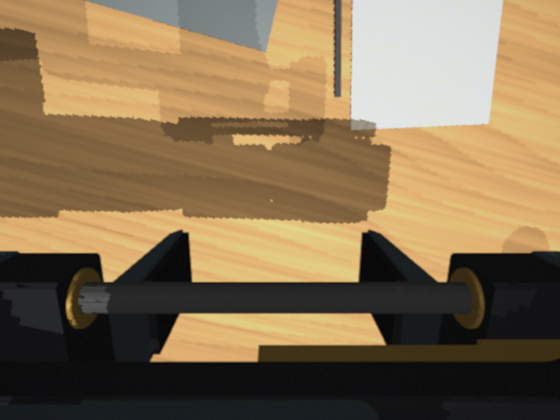

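Scene view: supply (148,215), chassis (235,245), grey cover (370,230), mug (347,328). Top view: supply (395,214), chassis (318,195), grey cover (210,233). The candidates for the cover are grey (210,233), blue (154,212) and (218,297), and brown (159,277). Only the grey one fits "steel". I'll confirm it in an enlarged crop.

```bash
python3 - <<'E'
import cv2,numpy as np
t=cv2.imread("pics/top0.png")
a=cv2.resize(t[190:280,180:250],None,fx=5,fy=5,interpolation=3)
b=cv2.resize(t[180:245,360:425],None,fx=7,fy=7,interpolation=3)[:450]
cv2.imwrite("pics/crop_top.png",np.hstack([a,b]))
c=cv2.resize(t[145:240,275:355],None,fx=6,fy=6,interpolation=3)
cv2.imwrite("pics/crop_ch.png",c)
s=cv2.imread("pics/scene0.png")
cv2.imwrite("pics/crop_sc.png",np.hstack([cv2.resize(s[180:250,115:185],(400,400),interpolation=3),cv2.resize(s[195:265,335:405],(400,400),interpolation=3)]))
E
```

```text
(no output)
```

View pics/crop_top.png

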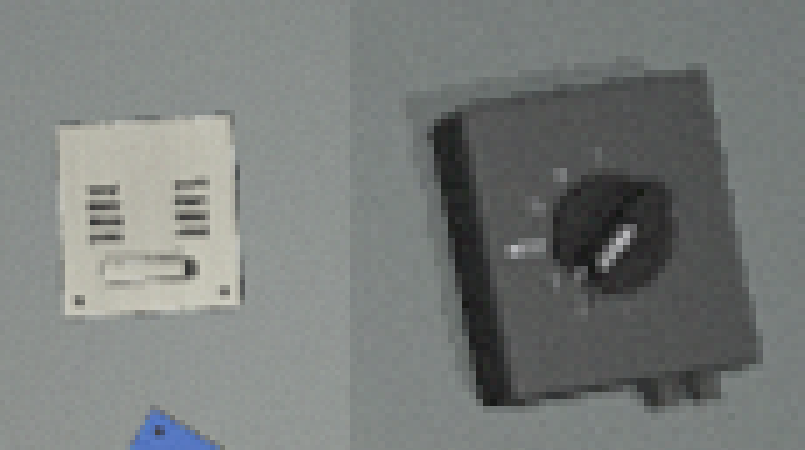

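View pics/crop_ch.png

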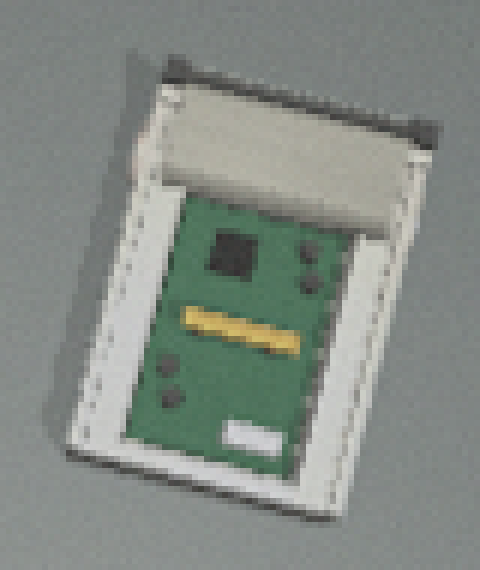

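View pics/crop_sc.png

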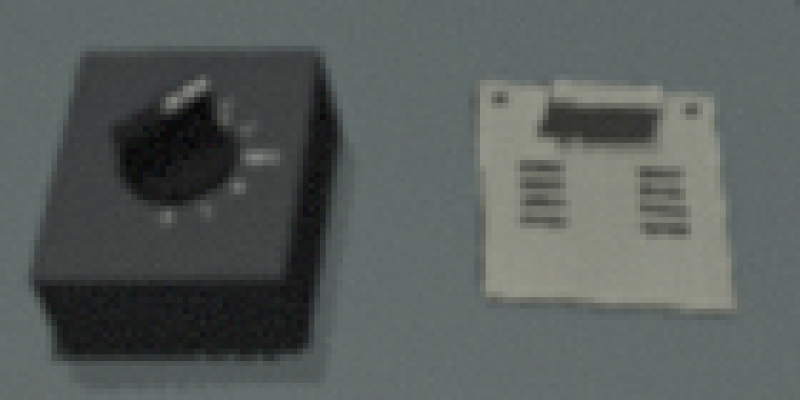

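```bash
cat > h.py <<'E'
import numpy as np,cv2
from scipy.spatial.transform import Rotation as R
def cam(f):
    h=420; fl=h/2/np.tan(np.radians(float(f["vertical_fov"]))/2)
    return np.array([[fl,0,float(f["cx"])],[0,fl,float(f["cy"])],[0,0,1]]),np.asarray(f["pose"])
def onplane(f,px,z):
    K,P=cam(f); px=np.atleast_2d(np.asarray(px,float))
    d=(np.linalg.inv(K)@np.c_[px,np.ones(len(px))].T).T@P[:3,:3].T
    o=P[:3,3]; return o+d*((z-o[2])/d[:,2])[:,None]
def proj(f,p):
    K,P=cam(f); q=(np.atleast_2d(p)-P[:3,3])@P[:3,:3]; q=q@K.T; return q[:,:2]/q[:,2:]
def tri(fs,pxs):
    A=np.zeros((3,3));b=np.zeros(3)
    for f,p in zip(fs,pxs):
        o=np.asarray(f["pose"])[:3,3]; d=onplane(f,p,0)[0]-o; d/=np.linalg.norm(d)
        M=np.eye(3)-np.outer(d,d); A+=M;b+=M@o
    return np.linalg.solve(A,b)
def togo(target,yawdeg=None):
    from workcell import telemetry
    s=telemetry.state(); Rm=R.from_euler("xyz",s["ee_rot"],degrees=True).as_matrix()
    d=Rm.T@(np.asarray(target,float)-s["ee_pos"])
    print("t",round(s["time_s"],2),"pos",s["ee_pos"].round(1),"rot",s["ee_rot"].round(2),"q6",s["qpos"].round(1),"F",s["force"].round(2))
    print("units dx,dy,dz",(d/20).round(2), "w",round(s["gripper_width"],1))
    if yawdeg is not None:
        # tool z down: +yaw about tool z lowers world yaw
        dy=(s["ee_rot"][2]-yawdeg+90)%180-90
        print("yaw units",round(np.radians(dy)/0.15,2))
E
python3 - <<'E'
from h import *
f=np.load("pics/top0.npz"); t=f["color"]
# cover
m=((t.min(2)>140)).astype(np.uint8); 
n,l,st,c=cv2.connectedComponentsWithStats(m)
for i in range(1,n):
    if st[i,4]>100: print(i,st[i],c[i])
g=(np.arange(420)[:,None]>0)
cs,_=cv2.findContours(m,0,2)
for c in cs:
    r=cv2.minAreaRect(c); 
    if 600<cv2.contourArea(c)<3000:
        print(r); bx=cv2.boxPoints(r); print(onplane(f,bx,4).round(1))
# supply from crop coords
def cr(p): return [360+(p[0]-350+.5)/7-.5,180+(p[1]+.5)/7-.5]
print("supply",onplane(f,[cr(p) for p in [(463,108),(705,70),(760,360),(512,400)]],60).round(1))
print("skirt",onplane(f,[cr((612,235))],66).round(1),"long",onplane(f,[cr((508,250)),cr((545,245))],60).round(1), "ptr", onplane(f,[cr((597,270)),cr((630,228))],94).round(1))
def cc(p): return [275+(p[0]+.5)/6-.5,145+(p[1]+.5)/6-.5]
print("ch rails",onplane(f,[cc(p) for p in [(160,85),(432,150),(340,515),(70,450)]],71).round(1))
print("bar",onplane(f,[cc(p) for p in [(183,318),(299,343)]],71).round(1))
E
```

```text
1 [206 118  34  26 337] [226.45697329 132.85163205]
22 [ 286  159   61   72 1603] [317.20461634 190.63880225]
31 [ 98 192  17  16 202] [105.70792079 199.58910891]
43 [ 179  213  135   78 5847] [239.6582863  255.21737643]
113 [ 483  233   68   77 3277] [516.35337199 271.85718645]
((315.86676025390625, 194.1468505859375), (49.002498626708984, 63.51565170288086), 14.322718620300293)
[[ 501.3   62.9    4. ]
 [ 698.4   16.4    4. ]
 [ 662.4 -134.5    4. ]
 [ 466.3  -85.8    4. ]]
supply [[ 573.9 -210.4   60. ]
 [ 592.5 -315.1   60. ]
 [ 467.7 -336.9   60. ]
 [ 448.5 -230.8   60. ]]
skirt [[ 519.5 -272.5   66. ]] long [[ 512.8 -229.5   60. ]
 [ 515.2 -245.4   60. ]] ptr [[ 501.6 -258.    94. ]
 [ 519.5 -272.    94. ]]
ch rails [[ 678.    16.3   71. ]
 [ 647.6 -120.5   71. ]
 [ 463.6  -75.5   71. ]
 [ 493.1   58.3   71. ]]
bar [[560.2   3.2  71. ]
 [548.8 -54.6  71. ]]
```

{"api": "drive_tool", "payload": {"moves": [{"claw":-1,"dx":1,"dy":-0.34,"dz":0,"yaw":0},{"claw":-1,"dx":1,"dy":-0.34,"dz":0,"yaw":0},{"claw":-1,"dx":1,"dy":-0.34,"dz":0,"yaw":0},{"claw":-1,"dx":1,"dy":-0.34,"dz":0,"yaw":0},{"claw":-1,"dx":1,"dy":-0.34,"dz":0,"yaw":0}]}}

```text
time_s: 0.78
ee_pos: [239.6, -492.0, 212.3]
ee_rot: [-179.7, -0.1, 14.6]
force: [-0.4, 1.2, -0.4]
gripper_width: 91.0
```

{"api": "drive_tool", "payload": {"moves": [{"claw":-1,"dx":1,"dy":-0.34,"dz":0,"yaw":0},{"claw":-1,"dx":1,"dy":-0.34,"dz":0,"yaw":0},{"claw":-1,"dx":1,"dy":-0.34,"dz":0,"yaw":0},{"claw":-1,"dx":1,"dy":-0.34,"dz":0,"yaw":0},{"claw":-1,"dx":1,"dy":-0.34,"dz":0,"yaw":0}]}}

```text
time_s: 1.4
ee_pos: [334.7, -425.1, 212.3]
ee_rot: [-179.5, -0.3, 14.8]
force: [0.3, -0.5, 0.2]
gripper_width: 91.0
```

```bash
python3 -c "
from h import *
togo([544,-291,200],142)"
```

```text
t 1.4 pos [ 334.7 -425.1  212.3] rot [-179.49   -0.26   14.83] q6 [-53.3  15.5  93.9   0.5  70.9  21.8] F [ 0.35 -0.54  0.16]
units dx,dy,dz [11.83 -3.8   0.7 ] w 91.0
yaw units 6.15
```

{"api": "drive_tool", "payload": {"moves": [{"claw":-1,"dx":1,"dy":-0.3,"dz":0.1,"yaw":0},{"claw":-1,"dx":1,"dy":-0.3,"dz":0.1,"yaw":0},{"claw":-1,"dx":1,"dy":-0.3,"dz":0.1,"yaw":0},{"claw":-1,"dx":1,"dy":-0.3,"dz":0.1,"yaw":0},{"claw":-1,"dx":1,"dy":-0.3,"dz":0.1,"yaw":0}]}}

```text
time_s: 2.02
ee_pos: [429.5, -361.1, 202.7]
ee_rot: [-179.3, -0.3, 15.0]
force: [0.0, 1.0, 0.6]
gripper_width: 91.4
```

{"api": "drive_tool", "payload": {"moves": [{"claw":-1,"dx":1,"dy":-0.3,"dz":0.1,"yaw":0},{"claw":-1,"dx":1,"dy":-0.3,"dz":0.1,"yaw":0},{"claw":-1,"dx":1,"dy":-0.3,"dz":0.1,"yaw":0},{"claw":-1,"dx":1,"dy":-0.3,"dz":0,"yaw":-1},{"claw":-1,"dx":1,"dy":-0.3,"dz":0,"yaw":-1}]}}

```text
time_s: 2.65
ee_pos: [521.2, -294.7, 196.8]
ee_rot: [-179.2, -0.6, 32.9]
force: [0.2, 0.4, -0.1]
gripper_width: 91.2
```

{"api": "drive_tool", "payload": {"moves": [{"claw":-1,"dx":1,"dy":0,"dz":0,"yaw":-1},{"claw":-1,"dx":0.8,"dy":0,"dz":0,"yaw":-1},{"claw":-1,"dx":0,"dy":0,"dz":0,"yaw":-1},{"claw":-1,"dx":0,"dy":0,"dz":0,"yaw":-1},{"claw":-1,"dx":0,"dy":0,"dz":0,"yaw":-1}]}}

```text
time_s: 3.28
ee_pos: [554.2, -265.2, 196.1]
ee_rot: [-179.8, -1.1, 77.6]
force: [1.5, -0.2, -0.0]
gripper_width: 91.1
```

{"api": "drive_tool", "payload": {"moves": [{"claw":-1,"dx":0,"dy":0,"dz":0,"yaw":-1},{"claw":-1,"dx":0,"dy":0,"dz":0,"yaw":-1},{"claw":-1,"dx":0,"dy":0,"dz":0,"yaw":-1},{"claw":-1,"dx":0,"dy":0,"dz":0,"yaw":-1},{"claw":-1,"dx":0,"dy":0,"dz":0,"yaw":-1}]}}

```text
time_s: 3.9
ee_pos: [556.0, -259.4, 195.4]
ee_rot: [179.4, -1.1, 122.2]
force: [-0.7, 0.1, -0.3]
gripper_width: 91.6
```

```bash
python3 -c "
from h import *
togo([544,-291,200],142)"
```

```text
t 3.9 pos [ 556.  -259.4  195.4] rot [179.37  -1.13 122.19] q6 [-26.7  22.8  85.6   1.2  72.3 -59.3] F [-0.69  0.11 -0.3 ]
units dx,dy,dz [-1.01 -1.34 -0.27] w 91.6
yaw units -2.3
```

{"api": "drive_tool", "payload": {"moves": [{"claw":-1,"dx":-0.7,"dy":-0.5,"dz":0,"yaw":-1},{"claw":-1,"dx":-0.8,"dy":-0.4,"dz":0,"yaw":-1},{"claw":-1,"dx":0,"dy":-0.2,"dz":0,"yaw":-0.3}]}}

```text
time_s: 4.28
ee_pos: [558.4, -294.1, 194.1]
ee_rot: [179.0, -0.9, 142.8]
force: [-0.6, 0.3, -0.5]
gripper_width: 91.3
```

```bash
python3 - <<'E'
from h import *
from workcell import grab_frame
togo([544,-291,200],142)
f=grab_frame("wrist"); cv2.imwrite("pics/w1.png",f["color"]); np.savez("pics/w1.npz",**f)
E
```

```text
t 4.28 pos [ 558.4 -294.1  194.1] rot [178.96  -0.91 142.8 ] q6 [-29.4  24.5  83.    1.2  73.3 -82.6] F [-0.58  0.3  -0.48]
units dx,dy,dz [ 0.67 -0.3  -0.29] w 91.3
yaw units 0.09
```

View pics/w1.png

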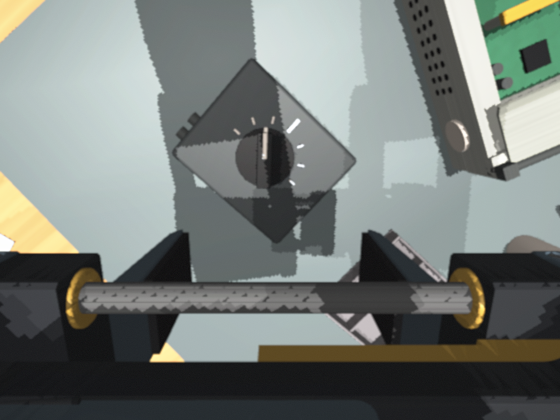

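Wrist view: dial skirt centred near (265,157), white pointer from (265,128) to (264,158), long mark at (293,126). Now I'll measure it.

```bash
python3 - <<'E'
from h import *
f=np.load("pics/w1.npz"); im=f["color"]
def ctr(x0,y0,x1,y1,th=170):
    m=(im[y0:y1,x0:x1].min(2)>th).astype(np.uint8)
    n,l,st,c=cv2.connectedComponentsWithStats(m); r=[]
    for i in range(1,n):
        if st[i,4]<4: continue
        ys,xs=np.where(l==i); p=np.c_[xs+x0,ys+y0].astype(np.float32)
        v=cv2.fitLine(p,2,0,.01,.01).ravel(); t=(p-v[2:])@v[:2]
        r.append((len(p),v[2:]+v[:2]*t.min(),v[2:]+v[:2]*t.max(),v[2:]))
    return r
for th in (130,):
  for a in ctr(225,112,320,195,th):
    e=onplane(f,a[1:4],60); e2=onplane(f,a[1:3],94); d=e2[1]-e2[0]
    print(a[0],np.round(a[1:4],1).tolist(),e[:,:2].round(1).tolist(),"94:",e2[:,:2].round(1).tolist(),np.degrees(np.arctan2(d[1],d[0])).round(1))
print(onplane(f,[(254,59),(356,160),(277,243),(174,153)],60).round(1))
cv2.imwrite("pics/w1c.png",cv2.resize(im[105:205,215:315],None,fx=6,fy=6,interpolation=3))
E
```

```text
1735 [[295.29998779296875, 108.80000305175781], [310.70001220703125, 177.10000610351562], [302.70001220703125, 141.39999389648438]] [[502.1, -227.0], [558.5, -251.0], [528.4, -238.2]] 94: [[501.8, -229.9], [552.0, -251.3]] -23.1
66 [[310.70001220703125, 110.30000305175781], [320.70001220703125, 120.30000305175781], [315.70001220703125, 115.30000305175781]] [[511.2, -217.1], [523.3, -215.0], [517.2, -216.1]] 94: [[509.9, -221.2], [520.6, -219.3]] 9.8
17 [[271.70001220703125, 122.9000015258789], [273.20001220703125, 116.80000305175781], [272.5, 119.69999694824219]] [[499.2, -250.4], [495.9, -246.2], [497.4, -248.2]] 94: [[499.2, -250.8], [496.3, -247.1]] 128.2
15 [[251.8000030517578, 117.69999694824219], [253.60000610351562, 123.0999984741211], [252.6999969482422, 120.5]] [[485.3, -261.5], [489.8, -263.1], [487.6, -262.3]] 94: [[486.9, -260.6], [490.8, -262.0]] -19.5
128 [[263.79998779296875, 159.0], [265.29998779296875, 127.0], [264.5, 143.6999969482422]] [[519.8, -275.0], [498.5, -257.0], [509.5, -266.3]] 94: [[517.5, -272.6], [498.6, -256.6]] 139.7
16 [[234.0, 129.0], [238.60000610351562, 133.39999389648438], [236.39999389648438, 131.3000030517578]] [[483.4, -279.8], [488.7, -278.9], [486.2, -279.3]] 94: [[485.1, -276.9], [489.9, -276.1]] 9.1
391 [[229.3000030517578, 140.60000610351562], [232.89999389648438, 183.10000610351562], [230.8000030517578, 158.39999389648438]] [[488.6, -289.3], [520.0, -310.6], [501.5, -298.1]] 94: [[489.8, -285.3], [517.7, -304.3]] -34.1
32 [[289.3999938964844, 179.60000610351562], [295.0, 185.0], [292.6000061035156, 182.6999969482422]] [[548.6, -267.8], [555.7, -266.7], [552.6, -267.2]] 94: [[543.1, -266.3], [549.4, -265.3]] 9.0
[[ 449.2 -230.9   60. ]
 [ 570.7 -209.6   60. ]
 [ 590.3 -313.5   60. ]
 [ 467.4 -335.1   60. ]]
```

View pics/w1c.png

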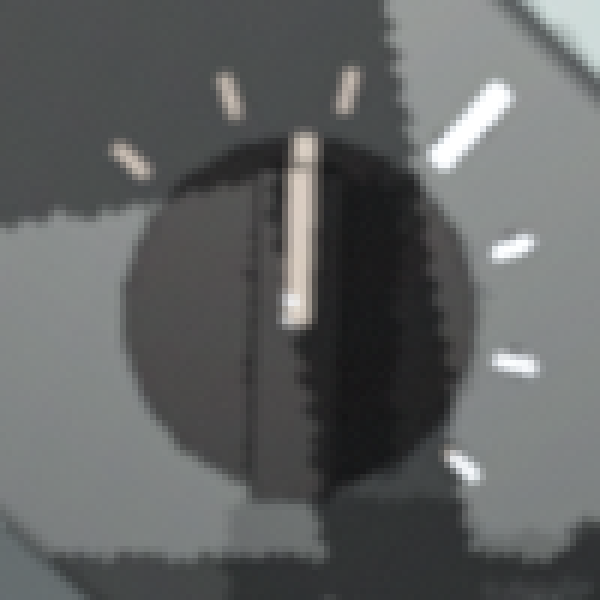

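```bash
python3 -c "
from h import *
togo([519.4,-273.2,70],140)"
```

```text
t 4.33 pos [ 557.8 -294.   194.1] rot [178.98  -0.95 142.83] q6 [-29.4  24.4  83.1   1.2  73.3 -82.6] F [-0.86 -0.14  0.24]
units dx,dy,dz [ 2.06 -0.44  6.23] w 91.1
yaw units 0.33
```

{"api": "drive_tool", "payload": {"moves": [{"claw":-1,"dx":1,"dy":-0.2,"dz":0.8,"yaw":0.33},{"claw":-1,"dx":1,"dy":-0.2,"dz":1,"yaw":0},{"claw":-1,"dx":0,"dy":0,"dz":1,"yaw":0},{"claw":-1,"dx":0,"dy":0,"dz":1,"yaw":0}]}}

```text
time_s: 4.82
ee_pos: [522.9, -269.9, 118.2]
ee_rot: [178.9, -0.8, 139.8]
force: [-0.5, -0.1, 0.1]
gripper_width: 91.3
```

```bash
python3 -c "
from h import *
togo([519.4,-273.2,70],140)"
```

```text
t 4.83 pos [ 522.9 -269.9  118.2] rot [178.92  -0.8  139.77] q6 [-29.1  24.   95.5   1.4  61.1 -79.5] F [-0.48 -0.05  0.12]
units dx,dy,dz [-0.01 -0.29  2.41] w 91.3
yaw units -0.03
```

{"api": "drive_tool", "payload": {"moves": [{"claw":-1,"dx":0,"dy":-0.2,"dz":0.9,"yaw":0},{"claw":-1,"dx":0,"dy":-0.1,"dz":0.8,"yaw":0},{"claw":-1,"dx":0,"dy":0,"dz":0.5,"yaw":0}]}}

```text
time_s: 5.2
ee_pos: [519.4, -270.7, 71.9]
ee_rot: [178.9, -0.9, 139.7]
force: [-0.9, 0.5, -0.4]
gripper_width: 91.4
```

```bash
python3 -c "
from h import *
togo([519.4,-273.2,70],140)"
```

```text
t 5.2 pos [ 519.4 -270.7   71.9] rot [178.89  -0.89 139.74] q6 [-29.4  26.5  98.9   1.5  55.2 -80. ] F [-0.86  0.51 -0.37]
units dx,dy,dz [-0.08 -0.1   0.09] w 91.4
yaw units -0.03
```

Close with moderate grip.

{"api": "drive_tool", "payload": {"moves": [{"claw":1,"dx":-0.1,"dy":-0.1,"dz":0,"yaw":0},{"claw":1,"dx":0,"dy":0,"dz":0,"yaw":0},{"claw":1,"dx":0,"dy":0,"dz":0,"yaw":0},{"claw":1,"dx":0,"dy":0,"dz":0,"yaw":0},{"claw":1,"dx":0,"dy":0,"dz":0,"yaw":0}], "grip_force": 15}}

```text
time_s: 5.82
ee_pos: [520.9, -274.0, 73.0]
ee_rot: [178.9, -0.7, 139.7]
force: [-0.5, -0.6, 0.6]
gripper_width: 44.2
```

{"api": "drive_tool", "payload": {"moves": [{"claw":1,"dx":0,"dy":0,"dz":0,"yaw":0},{"claw":1,"dx":0,"dy":0,"dz":0,"yaw":0},{"claw":1,"dx":0,"dy":0,"dz":0,"yaw":0},{"claw":1,"dx":0,"dy":0,"dz":0,"yaw":0}], "grip_force": 15}}

```text
time_s: 6.32
ee_pos: [520.8, -274.1, 73.2]
ee_rot: [178.9, -0.7, 139.7]
force: [0.8, -0.9, 0.4]
gripper_width: 12.1
```

{"api": "drive_tool", "payload": {"moves": [{"claw":1,"dx":0,"dy":0,"dz":0,"yaw":1},{"claw":1,"dx":0,"dy":0,"dz":0,"yaw":1},{"claw":1,"dx":0,"dy":0,"dz":0,"yaw":1},{"claw":1,"dx":0,"dy":0,"dz":0,"yaw":1},{"claw":1,"dx":0,"dy":0,"dz":0,"yaw":0}]}}

```text
time_s: 6.95
ee_pos: [520.1, -274.6, 73.2]
ee_rot: [179.6, -1.2, 104.4]
force: [0.2, 0.1, 0.3]
gripper_width: 11.6
```

```bash
python3 -c "
from h import *
togo([519.4,-273.2,70],100)"
```

```text
t 6.95 pos [ 520.1 -274.6   73.2] rot [179.61  -1.2  104.39] q6 [-29.6  26.6  98.6   1.4  55.4 -44.8] F [0.19 0.07 0.27]
units dx,dy,dz [ 0.07 -0.02  0.16] w 11.6
yaw units 0.51
```

{"api": "drive_tool", "payload": {"moves": [{"claw":1,"dx":0,"dy":0,"dz":0,"yaw":0.5},{"claw":1,"dx":0,"dy":0,"dz":0,"yaw":0}]}}

```text
time_s: 7.2
ee_pos: [520.0, -274.6, 73.2]
ee_rot: [179.7, -1.2, 100.3]
force: [-0.6, -0.5, 1.1]
gripper_width: 11.9
```

{"api": "drive_tool", "payload": {"moves": [{"claw":-1,"dx":0,"dy":0,"dz":0,"yaw":0},{"claw":-1,"dx":0,"dy":0,"dz":0,"yaw":0},{"claw":-1,"dx":0,"dy":0,"dz":0,"yaw":0},{"claw":-1,"dx":0,"dy":0,"dz":-0.8,"yaw":0},{"claw":-1,"dx":-0.5,"dy":0,"dz":-1,"yaw":0}]}}

```text
time_s: 7.82
ee_pos: [521.1, -284.3, 109.4]
ee_rot: [179.8, -1.4, 100.6]
force: [1.0, -0.1, -0.1]
gripper_width: 59.1
```

{"api": "drive_tool", "payload": {"moves": [{"claw":-1,"dx":-0.5,"dy":0,"dz":-1,"yaw":0},{"claw":-1,"dx":-0.8,"dy":0,"dz":-1,"yaw":0},{"claw":-1,"dx":-0.5,"dy":0,"dz":-1,"yaw":0},{"claw":-1,"dx":-0.3,"dy":0,"dz":-1,"yaw":0}]}}

```text
time_s: 8.32
ee_pos: [529.9, -329.3, 196.2]
ee_rot: [179.6, -1.2, 100.7]
force: [-0.2, -0.7, -1.1]
gripper_width: 91.1
```

```bash
python3 - <<'E'
from h import *
from workcell import grab_frame
togo([544,-291,200],142)
f=grab_frame("wrist"); cv2.imwrite("pics/w2.png",f["color"]); np.savez("pics/w2.npz",**f)
E
```

```text
t 8.32 pos [ 529.9 -329.3  196.2] rot [179.59  -1.16 100.67] q6 [-33.5  23.6  84.1   1.2  72.8 -44.5] F [-0.18 -0.65 -1.09]
units dx,dy,dz [ 1.76  1.05 -0.15] w 91.1
yaw units -4.81
```

View pics/w2.png

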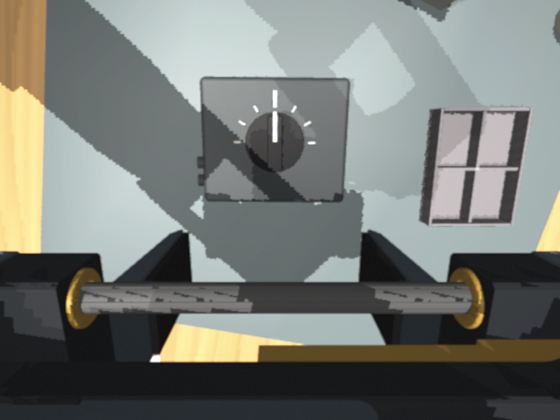

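The pointer, (275,112) to (275,140), is in line with the long mark at (275,100). I'll check that numerically, then head for the chassis.

```bash
python3 - <<'E'
from h import *
f=np.load("pics/w2.npz"); im=f["color"]
m=(im[85:150,225:325].min(2)>150).astype(np.uint8)
n,l,st,c=cv2.connectedComponentsWithStats(m)
for i in range(1,n):
    ys,xs=np.where(l==i); p=np.c_[xs+225,ys+85].astype(np.float32)
    if len(p)<8: continue
    v=cv2.fitLine(p,2,0,.01,.01).ravel(); print(len(p),v.round(2),onplane(f,p[[0,-1]],60).round(1).tolist(),onplane(f,[p.mean(0)],60).round(1))
    for z in(60,94):
        e=onplane(f,[v[2:]-v[:2]*10,v[2:]+v[:2]*10],z);d=e[0]-e[1];print(z,np.degrees(np.arctan2(d[1],d[0])).round(1)%180)
cv2.imwrite("pics/w2c.png",cv2.resize(im[75:180,215:335],None,fx=5,fy=5,interpolation=3))
E
```

```text
253 [  0.84  -0.54 233.    92.01] [[468.5, -234.1, 60.0], [474.1, -248.1, 60.0]] [[ 476.1 -238.5   60. ]]
60 41.599999999999994
94 41.599999999999994
122 [ 2.0000e-02 -1.0000e+00  2.7461e+02  9.8150e+01] [[508.6, -229.8, 60.0], [514.9, -244.6, 60.0]] [[ 512.2 -236.8   60. ]]
60 99.3
94 99.3
37 [  0.55   0.83 255.3  108.38] [[494.8, -245.8, 60.0], [499.2, -250.9, 60.0]] [[ 497.2 -248.2   60. ]]
60 134.8
94 134.8
31 [  0.48  -0.87 293.55 108.65] [[529.8, -239.2, 60.0], [530.1, -245.1, 60.0]] [[ 530.  -242.3   60. ]]
60 71.2
94 71.2
182 [1.0000e-02 1.0000e+00 2.7446e+02 1.2613e+02] [[513.5, -246.5, 60.0], [518.5, -273.4, 60.0]] [[ 516.4 -259.9   60. ]]
60 101.1
94 101.1
39 [  0.86   0.52 241.26 122.44] [[484.7, -259.7, 60.0], [490.7, -263.7, 60.0]] [[ 487.2 -262.2   60. ]]
60 160.0
94 160.0
32 [  0.87  -0.49 306.75 123.38] [[543.7, -250.3, 60.0], [543.7, -254.6, 60.0]] [[ 543.9 -252.3   60. ]]
60 39.19999999999999
94 39.19999999999999
10 [  1.    0.  237.  141.5] [[484.3, -279.0, 60.0], [487.9, -279.2, 60.0]] [[ 486.1 -279.1   60. ]]
60 10.699999999999989
94 10.699999999999989
29 [ 1.0000e+00 -5.0000e-02  3.1138e+02  1.4255e+02] [[549.0, -266.8, 60.0], [554.0, -268.5, 60.0]] [[ 551.4 -267.7   60. ]]
60 13.599999999999994
94 13.599999999999994
```

View pics/w2c.png

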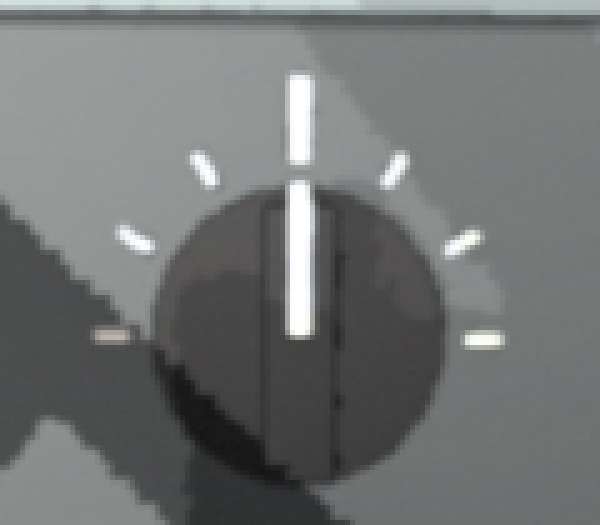

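Dial verified: long mark direction 100.2° and pointer about 100–101°. Next, look at the chassis from above.

```bash
python3 -c "
from h import *
togo([565,-110,205],100)
f=np.load('pics/top0.npz');print(onplane(f,[(210,233),(192,214),(227,213),(209,243)],4).round(0))"
```

```text
t 8.38 pos [ 531.5 -331.   199.4] rot [179.33  -0.87 100.66] q6 [-33.6  23.5  83.8   1.1  72.8 -44.5] F [ 1.85 -1.6   1.34]
units dx,dy,dz [10.55  3.69 -0.07] w 91.2
yaw units 0.08
[[453. 293.   4.]
 [511. 352.   4.]
 [516. 242.   4.]
 [421. 295.   4.]]
```

{"api": "drive_tool", "payload": {"moves": [{"claw":-1,"dx":1,"dy":0.35,"dz":0,"yaw":0},{"claw":-1,"dx":1,"dy":0.35,"dz":0,"yaw":0},{"claw":-1,"dx":1,"dy":0.35,"dz":0,"yaw":0},{"claw":-1,"dx":1,"dy":0.35,"dz":0,"yaw":0},{"claw":-1,"dx":1,"dy":0.35,"dz":0,"yaw":0}]}}

```text
time_s: 9.0
ee_pos: [547.1, -217.5, 200.8]
ee_rot: [179.4, -1.0, 100.7]
force: [0.8, 0.8, 0.3]
gripper_width: 91.2
```

{"api": "drive_tool", "payload": {"moves": [{"claw":-1,"dx":1,"dy":0.35,"dz":0,"yaw":0},{"claw":-1,"dx":1,"dy":0.35,"dz":0,"yaw":0},{"claw":-1,"dx":1,"dy":0.35,"dz":0,"yaw":0.9},{"claw":-1,"dx":1,"dy":0.1,"dz":0,"yaw":0.9},{"claw":-1,"dx":1,"dy":0,"dz":0,"yaw":0.9}]}}

```text
time_s: 9.62
ee_pos: [558.4, -103.4, 201.3]
ee_rot: [-179.9, -1.2, 77.0]
force: [-0.6, 0.1, -0.3]
gripper_width: 91.4
```

```bash
python3 - <<'E'
from h import *
from workcell import grab_frame
togo([453,230,200],90)
f=grab_frame("wrist"); cv2.imwrite("pics/w3.png",f["color"]); np.savez("pics/w3.npz",**f)
E
```

```text
t 9.62 pos [ 558.4 -103.4  201.3] rot [-179.87   -1.24   77.04] q6 [-12.4  18.2  91.7   1.3  70.2   0.1] F [-0.57  0.07 -0.34]
units dx,dy,dz [15.06 -8.87  0.41] w 91.4
yaw units -1.51
```

View pics/w3.png

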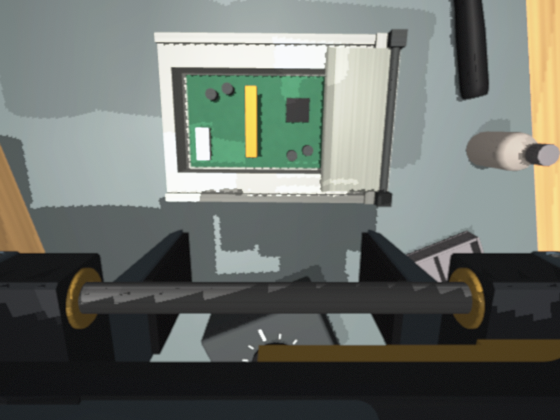

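Chassis in wrist view: rails along rows 40 and 198, brass bar at (251,121), flap free edge at column ~325.

```bash
python3 - <<'E'
from h import *
f=np.load("pics/w3.npz"); im=f["color"]
b=im.astype(int); m=((b[...,2]-b[...,0])>90)&(b[...,1]>120); m[:60]=0;m[180:]=0;m[:,:225]=0;m[:,270:]=0
ys,xs=np.where(m); r=cv2.minAreaRect(np.c_[xs,ys].astype(np.float32)); bx=cv2.boxPoints(r)
w=onplane(f,bx,71); print("bar",r,w.round(1).tolist(),w.mean(0).round(1))
cv2.imwrite("pics/w3c.png",cv2.resize(im[25:215,150:415],None,fx=3,fy=3,interpolation=3))
E
```

```text
bar ((250.5, 121.0), (70.0, 11.0), 90.0) [[555.7, 3.1, 71.0], [564.7, 1.1, 71.0], [550.9, -55.6, 71.0], [541.5, -53.4, 71.0]] [553.2 -26.2  71. ]
```

View pics/w3c.png

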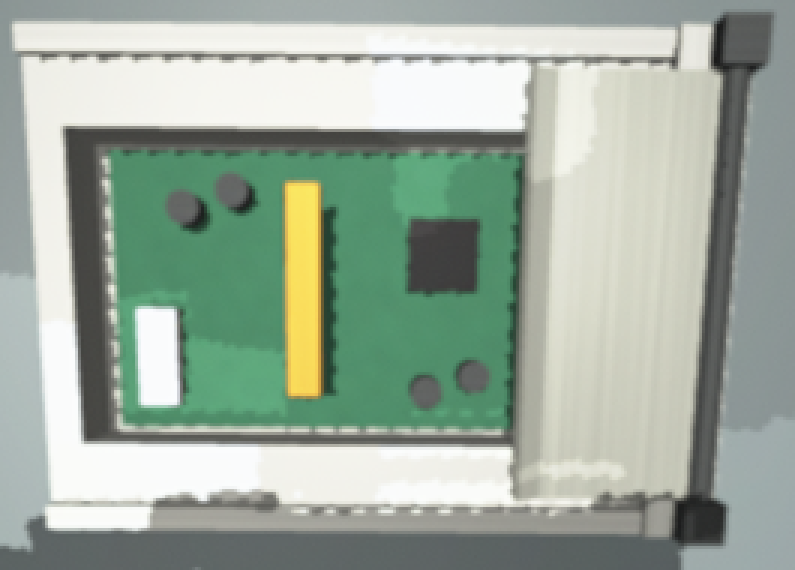

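```bash
python3 - <<'E'
from h import *
f=np.load("pics/w3.npz")
cr=lambda p:[150+(p[0]+.5)/3-.5,25+(p[1]+.5)/3-.5]
def L(n,a,b,z):
    e=onplane(f,[cr(a),cr(b)],z);d=e[1]-e[0];print(n,e[:,:2].round(1).tolist(),"ang",np.degrees(np.arctan2(d[1],d[0])).round(2)); return e
L("railL outer",(12,22),(675,27),71); L("railL in",(22,52),(675,60),71)
L("railR outer",(45,530),(640,538),71)
L("cavL",(65,128),(525,133),65); L("cavR",(85,440),(505,438),65)
L("cav front",(65,128),(85,440),65);L("front",(20,55),(48,505),65);L("flap edge",(530,65),(513,495),80)
# predictions
o=np.array([553.2,-26.2]);
for yaw in(-13.9,-13.2):
  c,s=np.cos(np.radians(yaw)),np.sin(np.radians(yaw)); X=np.array([c,s]);Y=np.array([-s,c]); O=o+22*X
  P=lambda x,y,z:(proj(f,np.array([[*(O+x*X+y*Y),z]]))[0]-[150,25])*3
  for n,p in dict(bar=(-22,30,71),cavL1=(55,45,65),railLend=(-100,70,71),railRend=(-100,-70,71),frontL=(-100,63,65),flapL=(39,58,80.4),flapR=(39,-58,80.4),postL=(94,64,87)).items(): print(yaw,n,P(*p).round(0))
E
```

```text
railL outer [[493.5, 60.0], [668.2, 18.4]] ang -13.37
railL in [[493.8, 52.3], [666.9, 10.3]] ang -13.62
railR outer [[460.0, -76.8], [635.9, -119.6]] ang -13.68
cavL [[498.1, 32.4], [624.6, 2.0]] ang -13.54
cavR [[477.9, -53.6], [602.3, -81.5]] ang -12.64
cav front [[498.1, 32.4], [477.9, -53.6]] ang -103.2
front [[491.5, 53.4], [461.0, -70.3]] ang -103.86
flap edge [[626.6, 16.4], [600.0, -96.1]] ang -103.31
-13.9 bar [301. 180.]
-13.9 cavL1 [575. 131.]
-13.9 railLend [13. 18.]
-13.9 railRend [ 45. 524.]
-13.9 frontL [23. 52.]
-13.9 flapL [529.  68.]
-13.9 flapR [508. 499.]
-13.9 postL [748.  40.]
-13.2 bar [300. 180.]
-13.2 cavL1 [574. 127.]
-13.2 railLend [10. 22.]
-13.2 railRend [ 48. 527.]
-13.2 frontL [20. 56.]
-13.2 flapL [527.  64.]
-13.2 flapR [510. 496.]
-13.2 postL [745.  34.]
```

{"api": "drive_tool", "payload": {"moves": [{"claw":-1,"dx":1,"dy":-0.56,"dz":0,"yaw":0},{"claw":-1,"dx":1,"dy":-0.56,"dz":0,"yaw":0},{"claw":-1,"dx":1,"dy":-0.56,"dz":0,"yaw":0},{"claw":-1,"dx":1,"dy":-0.56,"dz":0,"yaw":0},{"claw":-1,"dx":1,"dy":-0.56,"dz":0,"yaw":0}]}}

```text
time_s: 10.3
ee_pos: [523.4, 15.6, 202.4]
ee_rot: [-179.7, -1.3, 77.6]
force: [-0.1, -0.0, 0.3]
gripper_width: 91.6
```

{"api": "drive_tool", "payload": {"moves": [{"claw":-1,"dx":1,"dy":-0.56,"dz":0,"yaw":0},{"claw":-1,"dx":1,"dy":-0.56,"dz":0,"yaw":0},{"claw":-1,"dx":1,"dy":-0.56,"dz":0,"yaw":0},{"claw":-1,"dx":1,"dy":-0.56,"dz":0,"yaw":0},{"claw":-1,"dx":1,"dy":-0.56,"dz":0,"yaw":0}]}}

```text
time_s: 10.92
ee_pos: [485.6, 131.4, 203.9]
ee_rot: [-179.6, -1.2, 78.3]
force: [0.6, 0.3, 0.2]
gripper_width: 91.1
```

{"api": "drive_tool", "payload": {"moves": [{"claw":-1,"dx":1,"dy":-0.56,"dz":0,"yaw":0},{"claw":-1,"dx":1,"dy":-0.56,"dz":0,"yaw":0},{"claw":-1,"dx":1,"dy":-0.5,"dz":0,"yaw":-0.9},{"claw":-1,"dx":0.5,"dy":-0.4,"dz":0,"yaw":-0.9},{"claw":-1,"dx":0,"dy":0,"dz":0,"yaw":0}]}}

```text
time_s: 11.55
ee_pos: [453.9, 212.8, 204.6]
ee_rot: [-179.8, -1.2, 94.9]
force: [0.2, 1.4, 1.0]
gripper_width: 91.5
```

```bash
python3 - <<'E'
from h import *
from workcell import grab_frame
togo([460,220,200],92.6)
f=grab_frame("wrist"); cv2.imwrite("pics/w4.png",f["color"]); np.savez("pics/w4.npz",**f)
E
```

```text
t 11.55 pos [453.9 212.8 204.6] rot [-179.81   -1.24   94.93] q6 [ 23.   11.9 100.    1.3  67.9  17.5] F [0.24 1.43 1.04]
units dx,dy,dz [0.32 0.34 0.24] w 91.5
yaw units 0.27
```

View pics/w4.png

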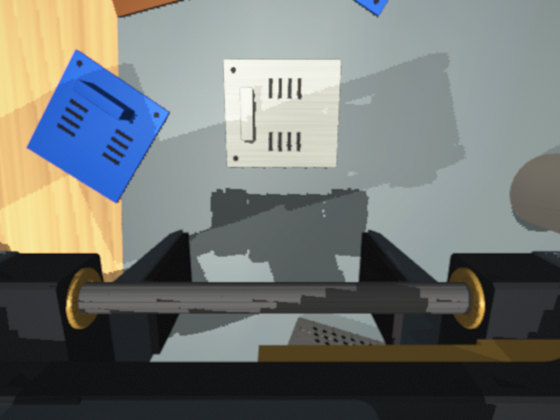

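The cover spans about (224,60) to (338,167), with its rib at (246,114). It is silver steel with slots; the blue look-alike is at (98,127).

```bash
python3 - <<'E'
from h import *
f=np.load("pics/w4.npz"); im=f["color"]
hsv=cv2.cvtColor(im,cv2.COLOR_BGR2HSV)
m=((im[...,2].astype(int)-im[...,0]>-3)&(im.min(2)>110)).astype(np.uint8); m[:,:180]=0;m[200:]=0;m[:,380:]=0
m=cv2.morphologyEx(m,cv2.MORPH_OPEN,np.ones((3,3)))
m=cv2.morphologyEx(m,cv2.MORPH_CLOSE,np.ones((25,25)))
c=max(cv2.findContours(m,0,2)[0],key=cv2.contourArea); print(cv2.contourArea(c),cv2.boundingRect(c))
ap=cv2.approxPolyDP(c,8,True)[:,0]; print(ap.tolist())
w=onplane(f,ap,4)[:,:2]; print(w.round(1).tolist())
if len(ap)==4:
    print("ctr",w.mean(0),[ (np.linalg.norm(w[i]-w[i-1]).round(1),np.degrees(np.arctan2(*(w[i]-w[i-1])[::-1])).round(1)) for i in range(4)])
cv2.imwrite("pics/w4c.png",cv2.resize(im[50:180,215:350],None,fx=4,fy=4,interpolation=3))
E
```

```text
12257.0 (223, 59, 118, 109)
[[223, 60], [227, 167], [336, 166], [340, 59]]
[[387.6, 344.1], [397.4, 235.6], [516.3, 247.1], [506.3, 355.2]]
ctr [451.91008982 295.49503533] [(np.float64(119.2), np.float64(-174.6)), (np.float64(108.9), np.float64(-84.8)), (np.float64(119.4), np.float64(5.5)), (np.float64(108.6), np.float64(95.3))]
```

View pics/w4c.png

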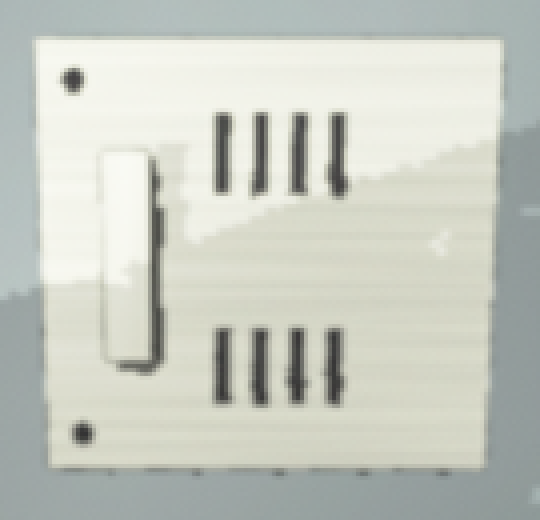

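```bash
python3 - <<'E'
from h import *
f=np.load("pics/w4.npz")
print("rib",onplane(f,[(215+126.5/4-.5,50+256.5/4-.5)],32).round(1),"blue corners",onplane(f,[(168,115),(77,51),(117,201)],4).round(1))
e=onplane(f,[(215+102/4,50+150/4),(215+106/4,50+360/4)],32);print(np.degrees(np.arctan2(*(e[0]-e[1])[1::-1])))
togo([417.1,292.3,70],95.2)
E
```

```text
rib [[417.1 292.8  32. ]] blue corners [[332.3 285.1   4. ]
 [239.4 339.8   4. ]
 [276.  186.7   4. ]]
94.72455025781571
t 11.6 pos [454.2 212.5 204.6] rot [-179.82   -1.24   94.85] q6 [ 22.9  11.9 100.    1.3  67.9  17.6] F [0.4  0.48 0.18]
units dx,dy,dz [ 3.99 -1.49  6.82] w 90.9
yaw units -0.04
```

{"api": "drive_tool", "payload": {"moves": [{"claw":-0.3,"dx":1,"dy":-0.4,"dz":1,"yaw":0},{"claw":-0.3,"dx":1,"dy":-0.4,"dz":1,"yaw":0},{"claw":-0.3,"dx":1,"dy":-0.4,"dz":1,"yaw":0},{"claw":-0.3,"dx":0.9,"dy":-0.3,"dz":1,"yaw":0},{"claw":-0.3,"dx":0,"dy":0,"dz":1,"yaw":0}]}}

```text
time_s: 12.22
ee_pos: [419.6, 290.6, 105.2]
ee_rot: [179.8, -1.3, 94.2]
force: [-0.5, -0.1, 0.6]
gripper_width: 59.3
```

```bash
python3 -c "
from h import *
togo([417.1,292.6,9],95.0)"
```

```text
t 12.22 pos [419.6 290.6 105.2] rot [179.82  -1.27  94.24] q6 [ 32.7  17.8 107.7   1.3  53.7  27.7] F [-0.46 -0.06  0.63]
units dx,dy,dz [ 0.   -0.13  4.81] w 59.3
yaw units -0.09
```

{"api": "drive_tool", "payload": {"moves": [{"claw":-0.3,"dx":0,"dy":-0.1,"dz":1,"yaw":-0.1},{"claw":-0.3,"dx":0,"dy":0,"dz":1,"yaw":0},{"claw":-0.3,"dx":0,"dy":0,"dz":1,"yaw":0}]}}

```text
time_s: 12.6
ee_pos: [418.6, 290.9, 43.2]
ee_rot: [179.7, -1.2, 94.8]
force: [0.2, 0.3, -0.0]
gripper_width: 59.3
```

```bash
python3 -c "
from h import *
togo([417.1,292.6,9],95.0)"
```

```text
t 12.6 pos [418.6 290.9  43.2] rot [179.75  -1.24  94.84] q6 [ 32.9  22.2 112.1   1.4  44.9  27.1] F [ 0.18  0.35 -0.02]
units dx,dy,dz [ 0.05 -0.07  1.71] w 59.3
yaw units -0.02
```

{"api": "drive_tool", "payload": {"moves": [{"claw":-0.3,"dx":0,"dy":-0.05,"dz":0.9,"yaw":0},{"claw":-0.3,"dx":0,"dy":0,"dz":0.6,"yaw":0},{"claw":-0.3,"dx":0,"dy":0,"dz":0.1,"yaw":0}]}}

```text
time_s: 12.98
ee_pos: [418.0, 290.0, 8.9]
ee_rot: [179.8, -1.1, 94.6]
force: [0.1, 0.5, -0.0]
gripper_width: 59.0
```

{"api": "drive_tool", "payload": {"moves": [{"claw":1,"dx":0,"dy":0,"dz":0,"yaw":0},{"claw":1,"dx":0,"dy":0,"dz":0,"yaw":0},{"claw":1,"dx":0,"dy":0,"dz":0,"yaw":0},{"claw":1,"dx":0,"dy":0,"dz":0,"yaw":0},{"claw":1,"dx":0,"dy":0,"dz":0,"yaw":0}], "grip_force": 45}}

```text
time_s: 13.6
ee_pos: [419.3, 290.7, 10.8]
ee_rot: [179.6, -1.3, 94.5]
force: [-1.4, 0.1, -1.7]
gripper_width: 12.1
```

{"api": "drive_tool", "payload": {"moves": [{"claw":1,"dx":0,"dy":0,"dz":0,"yaw":0},{"claw":1,"dx":0,"dy":0,"dz":0,"yaw":0}]}}

```text
time_s: 13.85
ee_pos: [419.3, 290.7, 10.9]
ee_rot: [179.6, -1.2, 94.5]
force: [0.1, 0.4, 1.0]
gripper_width: 11.6
```

{"api": "drive_tool", "payload": {"moves": [{"claw":1,"dx":0,"dy":0,"dz":-0.5,"yaw":0},{"claw":1,"dx":0,"dy":0,"dz":-1,"yaw":0},{"claw":1,"dx":0,"dy":0,"dz":-1,"yaw":0},{"claw":1,"dx":0,"dy":0,"dz":-1,"yaw":0},{"claw":1,"dx":0,"dy":0,"dz":-1,"yaw":0}]}}

```text
time_s: 14.48
ee_pos: [416.5, 287.1, 102.6]
ee_rot: [-180.0, -1.0, 94.5]
force: [0.4, -0.8, -2.1]
gripper_width: 11.8
```

{"api": "drive_tool", "payload": {"moves": [{"claw":1,"dx":-0.5,"dy":0.1,"dz":-1,"yaw":0},{"claw":1,"dx":-1,"dy":0.2,"dz":-0.2,"yaw":0},{"claw":1,"dx":-1,"dy":0.2,"dz":-0.1,"yaw":0},{"claw":1,"dx":-1,"dy":0.2,"dz":0,"yaw":0},{"claw":1,"dx":-1,"dy":0.2,"dz":0,"yaw":0}]}}

```text
time_s: 15.1
ee_pos: [441.6, 196.9, 131.4]
ee_rot: [179.8, -1.1, 94.7]
force: [0.5, 0.1, -2.5]
gripper_width: 11.6
```

```bash
python3 - <<'E'
from h import *
from workcell import grab_frame
togo([506.4,-15.1,125],76.5)
f=grab_frame("wrist"); cv2.imwrite("pics/w5.png",f["color"]); np.savez("pics/w5.npz",**f)
E
```

```text
t 15.1 pos [441.6 196.9 131.4] rot [179.85  -1.15  94.68] q6 [ 21.9  14.  108.8   1.3  56.7  16.6] F [ 0.46  0.05 -2.53]
units dx,dy,dz [-10.83   2.37   0.11] w 11.6
yaw units 2.12
```

View pics/w5.png

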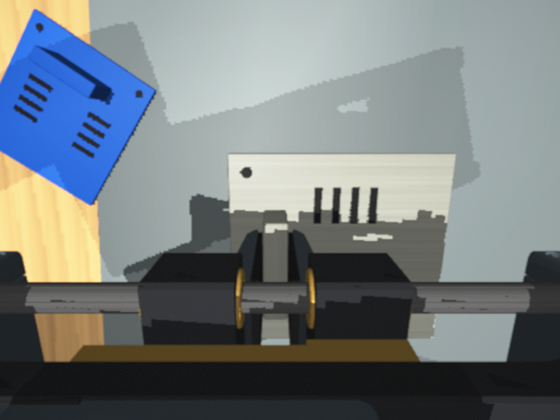

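The cover is held by the rib. Its +y edge runs from (229,154) to (455,154) in the image. I'll measure the in-hand pose.

```bash
python3 - <<'E'
from h import *
from workcell import telemetry
f=np.load("pics/w5.npz"); s=telemetry.state()
Rm=R.from_euler("xyz",s["ee_rot"],degrees=True).as_matrix()
for dz in (6.9,):
    w=onplane(f,[(228.5,153.5),(455.5,153.5)],s["ee_pos"][2]-dz)
    print(dz,np.linalg.norm(w[1]-w[0]).round(1),((w-s["ee_pos"])@Rm).round(1).tolist())
E
```

```text
6.9 118.7 [[58.6, -25.3, 7.9], [58.7, 93.3, 8.2]]
```

{"api": "drive_tool", "payload": {"moves": [{"claw":1,"dx":-1,"dy":0.2,"dz":0,"yaw":0},{"claw":1,"dx":-1,"dy":0.2,"dz":0,"yaw":0},{"claw":1,"dx":-1,"dy":0.2,"dz":0,"yaw":0},{"claw":1,"dx":-1,"dy":0.2,"dz":0,"yaw":0},{"claw":1,"dx":-1,"dy":0.2,"dz":0,"yaw":0}]}}

```text
time_s: 15.78
ee_pos: [468.9, 95.0, 130.8]
ee_rot: [179.9, -1.1, 94.7]
force: [0.9, 0.0, -2.5]
gripper_width: 11.3
```

{"api": "drive_tool", "payload": {"moves": [{"claw":1,"dx":-1,"dy":0.1,"dz":0,"yaw":0.7},{"claw":1,"dx":-1,"dy":0,"dz":0,"yaw":0.7},{"claw":1,"dx":-1,"dy":0,"dz":0,"yaw":0.7},{"claw":1,"dx":-1,"dy":0,"dz":0,"yaw":0},{"claw":1,"dx":-1,"dy":0,"dz":0,"yaw":0}]}}

```text
time_s: 16.4
ee_pos: [458.6, -5.5, 130.0]
ee_rot: [-179.7, -1.1, 76.0]
force: [0.4, 0.1, -2.5]
gripper_width: 11.5
```

```bash
python3 -c "
from h import *
togo([505.7,-18,100],76.5)"
```

```text
t 16.4 pos [458.6  -5.5 130. ] rot [-179.69   -1.07   75.99] q6 [ -2.9  12.3 111.5   1.3  56.3  10.3] F [ 0.36  0.13 -2.54]
units dx,dy,dz [-0.06  2.44  1.49] w 11.5
yaw units -0.06
```

{"api": "drive_tool", "payload": {"moves": [{"claw":1,"dx":0,"dy":0.9,"dz":0.2,"yaw":-0.05},{"claw":1,"dx":0,"dy":0.9,"dz":0.5,"yaw":0},{"claw":1,"dx":0,"dy":0.5,"dz":0.6,"yaw":0},{"claw":1,"dx":0,"dy":0,"dz":0,"yaw":0}]}}

```text
time_s: 16.9
ee_pos: [506.5, -15.9, 101.9]
ee_rot: [-179.7, -1.1, 76.4]
force: [0.1, 0.6, -1.3]
gripper_width: 11.5
```

```bash
python3 - <<'E'
from h import *
from workcell import grab_frame
togo([505.7,-18,80],76.5)
f=grab_frame("wrist"); cv2.imwrite("pics/w6.png",f["color"]); np.savez("pics/w6.npz",**f)
f=grab_frame("scene"); np.savez("pics/s6.npz",**f); cv2.imwrite("pics/s6.png",cv2.resize(f["color"][170:310,160:320],None,fx=4,fy=4,interpolation=3))
E
```

```text
t 16.9 pos [506.5 -15.9 101.9] rot [-179.68   -1.11   76.38] q6 [ -3.9  18.1 107.8   1.4  54.2   8.9] F [ 0.11  0.56 -1.3 ]
units dx,dy,dz [-0.13 -0.01  1.09] w 11.5
yaw units -0.01
```

View pics/w6.png

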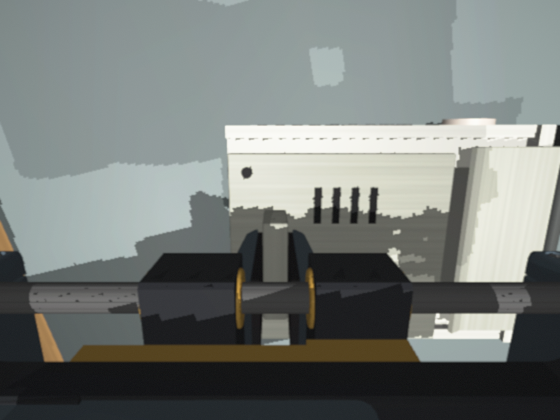

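View pics/s6.png

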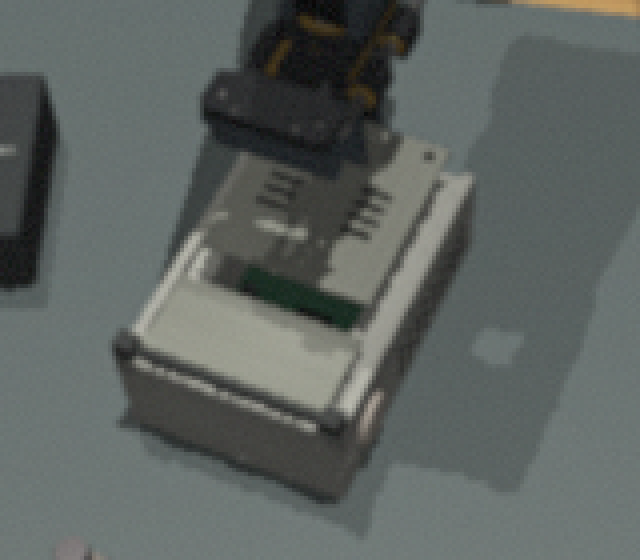

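```bash
python3 - <<'E'
from h import *
f=np.load("pics/w6.npz"); im=f["color"]
Y=np.array([.2334,.9724]);X=np.array([.9724,-.2334]);O=np.array([574.5,-31.4])
for n,p,z in [("cov",(229,153.5),95),("cov",(455.5,153.5),95),("rail out",(227,126),71),("rail out",(450,126),71),("flapcorner",(470,147),80)]:
    w=onplane(f,[p],z)[0,:2]-O; print(n,(w@X).round(1),(w@Y).round(1))
cv2.imwrite("pics/w6c.png",cv2.resize(im[110:250,420:560],None,fx=4,fy=4,interpolation=3))
E
```

```text
cov -94.5 55.6
cov 23.4 55.5
rail out -98.5 69.6
rail out 30.6 69.3
flapcorner 38.8 57.9
```

View pics/w6c.png

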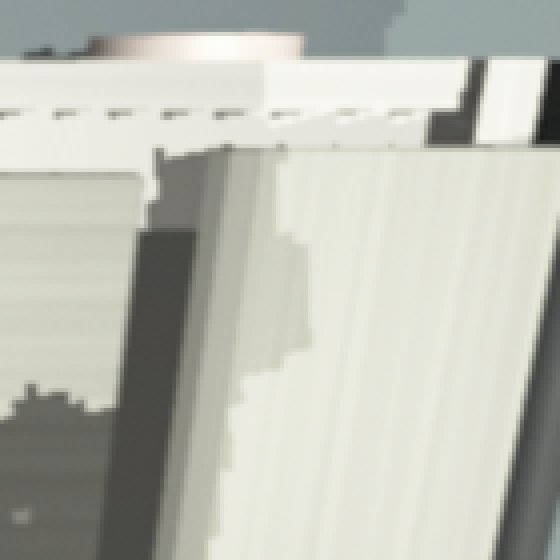

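Lateral offset is about 1 mm, the cover is parallel, and its leading edge is 15 mm short of the lip. Lower it to just under lip height.

{"api": "drive_tool", "payload": {"moves": [{"claw":1,"dx":-0.05,"dy":0,"dz":0.5,"yaw":0},{"claw":1,"dx":0,"dy":0,"dz":0.3,"yaw":0},{"claw":1,"dx":0,"dy":0,"dz":0.1,"yaw":0},{"claw":1,"dx":0,"dy":0,"dz":0,"yaw":0}]}}

```text
time_s: 17.5
ee_pos: [504.9, -15.9, 84.0]
ee_rot: [-179.7, -1.1, 76.4]
force: [-0.1, 0.1, -3.0]
gripper_width: 11.6
```

```bash
python3 -c "
from h import *
togo([505.7,-18,80],76.5)"
```

```text
t 17.5 pos [504.9 -15.9  84. ] rot [-179.73   -1.13   76.42] q6 [ -3.9  19.2 109.3   1.5  51.5   8.8] F [-0.06  0.1  -3.03]
units dx,dy,dz [-0.09  0.07  0.2 ] w 11.6
yaw units -0.01
```

{"api": "drive_tool", "payload": {"moves": [{"claw":1,"dx":0,"dy":0,"dz":0.2,"yaw":0},{"claw":1,"dx":0,"dy":0,"dz":0.1,"yaw":0},{"claw":1,"dx":0,"dy":0,"dz":0,"yaw":0}]}}

```text
time_s: 17.88
ee_pos: [505.4, -15.9, 78.9]
ee_rot: [-179.8, -1.1, 76.4]
force: [-1.1, 0.3, 1.0]
gripper_width: 11.8
```

{"api": "drive_tool", "payload": {"moves": [{"claw":1,"dx":0,"dy":0.4,"dz":0,"yaw":0},{"claw":1,"dx":0,"dy":0.4,"dz":0,"yaw":0},{"claw":1,"dx":0,"dy":0.4,"dz":0,"yaw":0}]}}

```text
time_s: 18.25
ee_pos: [529.4, -21.6, 79.2]
ee_rot: [-179.8, -1.2, 76.4]
force: [-2.4, 0.8, 1.6]
gripper_width: 11.7
```

```bash
python3 - <<'E'
from h import *
from workcell import grab_frame
togo([559.9-.7,-27.9-2.9,78],76.5)
f=grab_frame("wrist"); np.savez("pics/w7.npz",**f)
g=grab_frame("scene"); np.savez("pics/s7.npz",**g); cv2.imwrite("pics/s7.png",np.hstack([cv2.resize(f["color"][110:250,420:560],(400,400),interpolation=3),cv2.resize(g["color"][200:300,180:280],(400,400),interpolation=3)]))
E
```

```text
t 18.25 pos [529.4 -21.6  79.2] rot [-179.77   -1.15   76.41] q6 [ -4.3  21.5 106.5   1.5  52.1   8.3] F [-2.42  0.76  1.61]
units dx,dy,dz [-0.1   1.56  0.05] w 11.7
yaw units -0.01
```

View pics/s7.png

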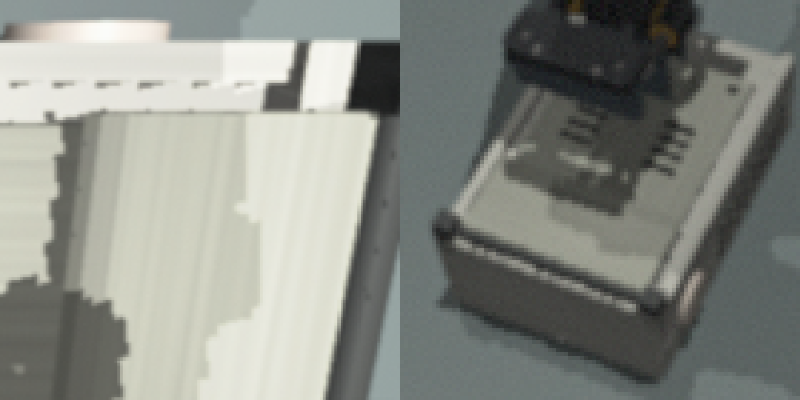

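In the wrist crop the flap's lip now overlaps the cover edge and the flap hasn't moved. Continue towards the stop.

{"api": "drive_tool", "payload": {"moves": [{"claw":1,"dx":-0.05,"dy":0.4,"dz":0,"yaw":0},{"claw":1,"dx":0,"dy":0.4,"dz":0,"yaw":0},{"claw":1,"dx":0,"dy":0.3,"dz":0,"yaw":0}]}}

```text
time_s: 18.73
ee_pos: [552.1, -28.2, 78.9]
ee_rot: [-179.8, -1.2, 76.4]
force: [-3.2, 0.5, 2.1]
gripper_width: 12.0
```

```bash
python3 - <<'E'
from h import *
from workcell import grab_frame
togo([559.9-.7,-27.9-2.9,78],76.5)
E
```

```text
t 18.73 pos [552.1 -28.2  78.9] rot [-179.78   -1.16   76.41] q6 [ -4.8  23.2 103.5   1.5  53.3   7.9] F [-3.15  0.47  2.12]
units dx,dy,dz [-0.05  0.37  0.04] w 12.0
yaw units -0.01
```

{"api": "drive_tool", "payload": {"moves": [{"claw":1,"dx":0,"dy":0.15,"dz":0,"yaw":0},{"claw":1,"dx":0,"dy":0.15,"dz":0,"yaw":0},{"claw":1,"dx":0,"dy":0.1,"dz":0,"yaw":0}]}}

```text
time_s: 19.1
ee_pos: [560.1, -30.2, 78.6]
ee_rot: [-179.7, -1.2, 76.4]
force: [-2.8, 1.0, 2.6]
gripper_width: 11.9
```

{"api": "drive_tool", "payload": {"moves": [{"claw":1,"dx":0,"dy":0.1,"dz":0,"yaw":0},{"claw":1,"dx":0,"dy":0.1,"dz":0,"yaw":0}]}}

```text
time_s: 19.35
ee_pos: [560.8, -30.4, 78.3]
ee_rot: [-179.3, -1.1, 76.4]
force: [-7.5, 1.7, 5.6]
gripper_width: 11.6
```

{"api": "drive_tool", "payload": {"moves": [{"claw":1,"dx":0,"dy":0.1,"dz":0,"yaw":0},{"claw":1,"dx":0,"dy":0.1,"dz":0,"yaw":0}]}}

```text
time_s: 19.6
ee_pos: [560.8, -30.4, 78.4]
ee_rot: [-178.8, -1.1, 76.4]
force: [-7.3, 1.7, 5.0]
gripper_width: 11.7
```

Stalled at the stop with about 7 N, near the expected home position. Now press down.

{"api": "drive_tool", "payload": {"moves": [{"claw":1,"dx":0,"dy":0.03,"dz":0.15,"yaw":0},{"claw":1,"dx":0,"dy":0.03,"dz":0.15,"yaw":0},{"claw":1,"dx":0,"dy":0.03,"dz":0.15,"yaw":0}]}}

```text
time_s: 19.98
ee_pos: [560.4, -30.3, 75.6]
ee_rot: [-178.7, -1.1, 76.5]
force: [-11.4, 2.0, 23.8]
gripper_width: 11.6
```

```bash
python3 - <<'E'
from h import *
from workcell import grab_frame
f=grab_frame("wrist"); np.savez("pics/w8.npz",**f); cv2.imwrite("pics/w8.png",f["color"])
g=grab_frame("scene"); np.savez("pics/s8.npz",**g); cv2.imwrite("pics/s8.png",cv2.resize(g["color"][190:300,170:300],None,fx=6,fy=5.4,interpolation=3))
togo([559.9-.7,-27.9-2.9,76],76.5)
Y=np.array([.2334,.9724]);X=np.array([.9724,-.2334]);O=np.array([574.5,-31.4])
E
```

```text
t 20.07 pos [560.4 -30.3  75.7] rot [-178.73   -1.11   76.49] q6 [ -5.   24.6 101.7   1.6  54.8   7.5] F [-11.28   1.08  19.75]
units dx,dy,dz [-0.04 -0.05 -0.02] w 12.0
yaw units -0.0
```

View pics/w8.png

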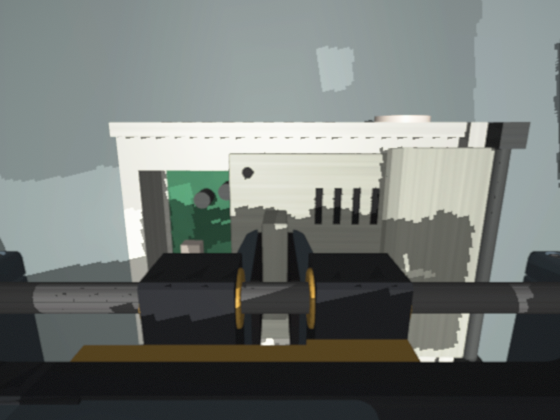

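View pics/s8.png

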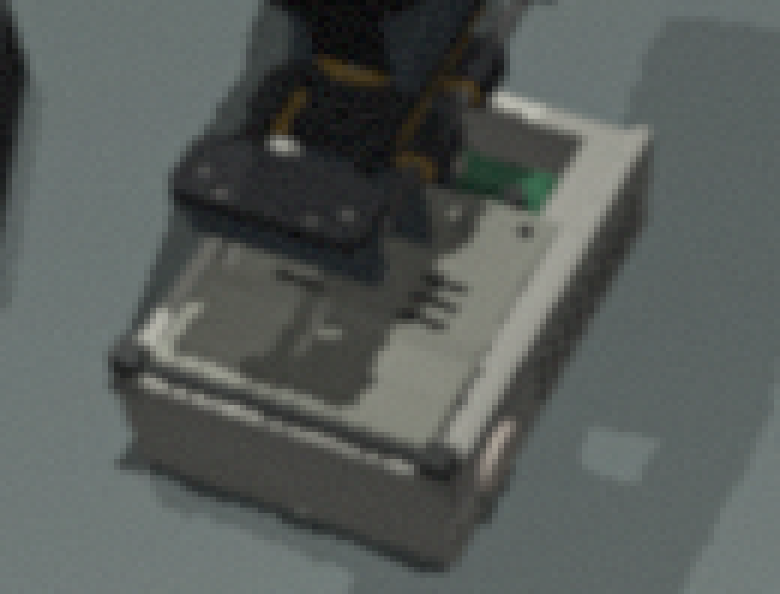

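```bash
python3 - <<'E'
from h import *
f=np.load("pics/w8.npz"); im=f["color"]
Y=np.array([.2334,.9724]);X=np.array([.9724,-.2334]);O=np.array([574.5,-31.4])
# wrist-camera offset check via chassis features
for n,p,z in [("rear corner",(229.5,153.5),69),("edge pt",(378,153.5),69),("rail front outer",(110,123),71),("flap corner",(384,148.5),80.4)]:
    w=onplane(f,[p],z)[0,:2]-O; print(n,(w@X).round(1),(w@Y).round(1))
cv2.imwrite("pics/w8c.png",np.hstack([cv2.resize(im[115:215,100:240],(540,386),interpolation=3),cv2.resize(im[110:250,370:460],(248,386),interpolation=3)]))
E
```

```text
rear corner -38.8 54.1
edge pt 38.3 54.3
rail front outer -99.2 69.5
flap corner 37.9 57.6
```

View pics/w8c.png

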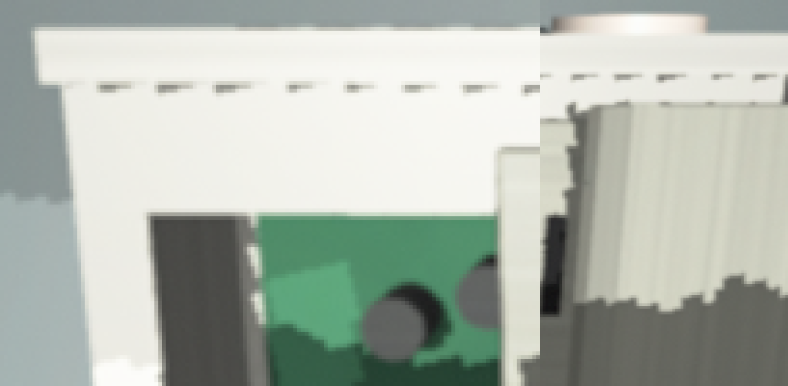

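```bash
python3 - <<'E'
from workcell import telemetry
s=telemetry.state(); import numpy as np
Y=np.array([.2334,.9724,0]);X=np.array([.9724,-.2334,0])
print(s["time_s"],s["force"].round(2),s["torque"].round(3),"My",(s["torque"]@Y).round(3),"Mx",(s["torque"]@X).round(3),"Fx",(s["force"]@X).round(2))
E
```

```text
20.075 [-11.28   1.08  19.75] [0.135 1.144 0.05 ] My 1.144 Mx -0.135 Fx -11.22
```

{"api": "drive_tool", "payload": {"moves": [{"claw":1,"dx":0,"dy":0.02,"dz":0.18,"yaw":0}]}}

```text
time_s: 20.2
ee_pos: [560.4, -30.3, 75.6]
ee_rot: [-178.8, -1.1, 76.5]
force: [-12.4, 1.0, 25.7]
gripper_width: 11.8
```

```bash
python3 - <<'E'
from workcell import telemetry
s=telemetry.state(); import numpy as np
Y=np.array([.2334,.9724,0]);X=np.array([.9724,-.2334,0])
print(s["time_s"],s["ee_pos"].round(2),s["ee_rot"].round(2),s["force"].round(2),s["torque"].round(3),"My",(s["torque"]@Y).round(3),"Mx",(s["torque"]@X).round(3),"Fx",(s["force"]@X).round(2))
E
```

```text
20.2 [560.37 -30.27  75.63] [-178.8    -1.12   76.5 ] [-12.38   1.    25.7 ] [ 0.161  1.349 -0.04 ] My 1.35 Mx -0.158 Fx -12.28
```

```bash
python3 - <<'E'
from h import *
for n in("w5","w6","w8"):
    im=np.load(f"pics/{n}.npz")["color"].astype(float).mean(2)
    if n=="w8": 
        for c in (240,300,350): print(im[148:160,c].round(0).tolist())
    xs=[];ys=[]
    for c in range(238,372):
        col=im[147:161,c]; 
        if n in("w5",): g=np.abs(np.diff(col)); 
        else: g=np.clip(np.max(col)-col-5,0,None)[:-1]; g[:3]=0;g[10:]=0; 
        if n!="w5":
            i=np.argmin(col[3:10])+3; a,b,d=col[i-1:i+2]; y=i+0.5*(a-d)/(a-2*b+d+1e-9) if (a-2*b+d)>0 else np.nan
        else:
            i=np.argmax(g[3:10])+3; y=(g[i-1:i+2]*np.arange(i-1,i+2)).sum()/g[i-1:i+2].sum()+.5
        if np.isfinite(y): xs.append(c);ys.append(y+147)
    p=np.polyfit(xs,ys,1); r=np.array(ys)-np.polyval(p,xs); k=abs(r-np.median(r))<.8
    p=np.polyfit(np.array(xs)[k],np.array(ys)[k],1); print(n,k.sum(),"row@238",np.polyval(p,238).round(2),"row@372",np.polyval(p,372).round(2))
E
```

```text
w5 134 row@238 153.68 row@372 153.87
w6 134 row@238 153.25 row@372 153.37
[246.0, 246.0, 246.0, 245.0, 233.0, 182.0, 194.0, 221.0, 226.0, 225.0, 224.0, 224.0]
[246.0, 246.0, 247.0, 246.0, 233.0, 178.0, 187.0, 214.0, 220.0, 219.0, 220.0, 218.0]
[241.0, 241.0, 241.0, 241.0, 226.0, 170.0, 180.0, 203.0, 211.0, 212.0, 212.0, 211.0]
w8 134 row@238 153.26 row@372 153.45
```

```bash
cat > st.py <<'E'
from workcell import telemetry
import numpy as np
s=telemetry.state()
Y=np.array([.2334,.9724,0]);X=np.array([.9724,-.2334,0])
print(round(s["time_s"],2),s["ee_pos"].round(2),s["ee_rot"].round(2),"Fx",(s["force"]@X).round(2),"Fy",(s["force"]@Y).round(2),"Fz",s["force"][2].round(2),"My",(s["torque"]@Y).round(3),"Mx",(s["torque"]@X).round(3))
E
python3 st.py
```

```text
20.2 [560.37 -30.27  75.63] [-178.8    -1.12   76.5 ] Fx -12.28 Fy -1.92 Fz 25.7 My 1.35 Mx -0.158
```

{"api": "drive_tool", "payload": {"moves": [{"claw":1,"dx":0,"dy":-0.03,"dz":0.02,"yaw":0}]}}

```text
time_s: 20.32
ee_pos: [560.7, -30.3, 77.4]
ee_rot: [-179.0, -1.1, 76.5]
force: [-0.8, -0.2, 1.6]
gripper_width: 12.0
```

```bash
python3 st.py
```

```text
20.32 [560.72 -30.31  77.35] [-179.02   -1.13   76.51] Fx -0.77 Fy -0.39 Fz 1.61 My 0.195 Mx -0.063
```

{"api": "drive_tool", "payload": {"moves": [{"claw":1,"dx":0,"dy":0,"dz":0.15,"yaw":0}]}}

```text
time_s: 20.45
ee_pos: [560.5, -30.3, 75.8]
ee_rot: [-179.1, -1.1, 76.5]
force: [-8.4, 2.5, 13.2]
gripper_width: 11.9
```

```bash
python3 st.py
```

```text
20.45 [560.47 -30.29  75.84] [-179.07   -1.14   76.51] Fx -8.8 Fy 0.48 Fz 13.21 My 0.846 Mx -0.087
```

{"api": "drive_tool", "payload": {"moves": [{"claw":1,"dx":0,"dy":0.04,"dz":0.12,"yaw":0},{"claw":1,"dx":0,"dy":0.04,"dz":0.16,"yaw":0}]}}

```text
time_s: 20.7
ee_pos: [560.4, -30.3, 75.6]
ee_rot: [-179.0, -1.1, 76.5]
force: [-13.5, 1.4, 27.3]
gripper_width: 11.9
```

```bash
python3 st.py; python3 - <<'E'
from h import *
from workcell import grab_frame
for i in range(4): f=grab_frame("wrist")
g=grab_frame("scene"); t=grab_frame("top")
np.savez("pics/w9.npz",**f)
cv2.imwrite("pics/f9.png",np.hstack([cv2.resize(f["color"],(400,300)),cv2.resize(g["color"],(400,300))]))
cv2.imwrite("pics/w9c.png",np.hstack([cv2.resize(f["color"][110:250,220:400],(500,389),interpolation=3),cv2.resize(g["color"][200:290,185:265],(300,389),interpolation=3)]))
E
python3 st.py
```

```text
20.7 [560.42 -30.28  75.65] [-179.02   -1.14   76.53] Fx -13.45 Fy -1.76 Fz 27.31 My 1.595 Mx -0.155
21.0 [560.43 -30.28  75.64] [-179.04   -1.14   76.53] Fx -11.84 Fy -1.42 Fz 22.85 My 1.341 Mx -0.066
```

View pics/f9.png

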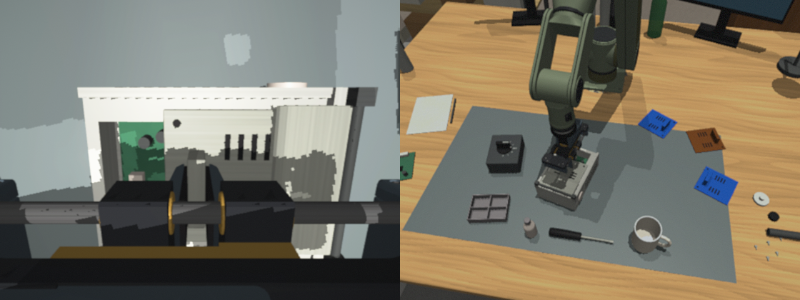

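View pics/w9c.png

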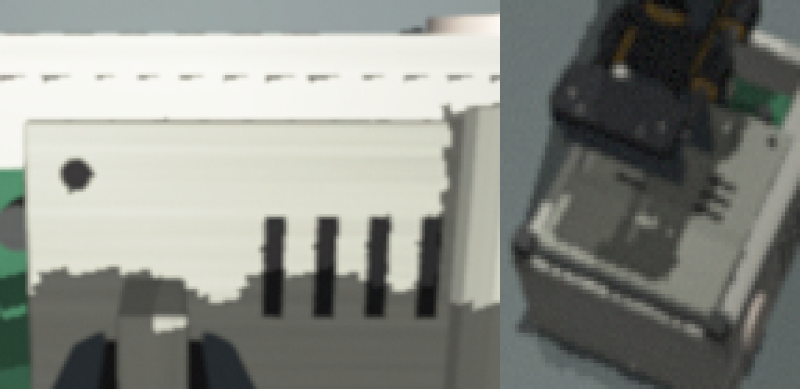

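The push holds steady at about 23 N down and 12 N against the stop. The flap is shut, the cover is home, and the other things are where they were. Handing in.

```bash
python3 -c "
from workcell import job
print(job.job_done())"; python3 st.py
```

```text
the job is handed in; nothing more can be done
None
the job is handed in; nothing more can be done
```

I turned the dial to the long mark, then tucked the steel cover under the flap until it met the stop. I pressed it down there and handed in at about 21 s while still holding it pressed down.

**Last checks**
- **Dial:** the pointer reads 100–101° and the long mark 100.2°, both measured in the wrist picture.
- **Cover home:** it stopped against the stop with about 12 N. Its rear edge measured about 39 to 40 mm behind the chassis origin, where fully home is 40. It sits about 1 mm off centre between the rails.
- **Flap:** it looked shut, with its edge at x ≈ 38–39 mm, and it did not appear to move during the tuck.
- **Pressed flat:** about 23 N down, steady over the last 0.3 s. Going from 13 N to 27 N lowered the tool only 0.2 mm, and its height puts the cover's underside at deck level.
- **Bystanders:** the mug, glue bottle, screwdriver and screw tray look unmoved in the last scene picture. That was by eye, not measured.

**One disagreement:** the tool leaned about 1.4–1.6° more than when it gripped the cover, and the edge fit in the pictures showed no slip in the grip. On its own that would suggest a slightly tilted cover. The height and stiffness point to flat, and the moment reading fits that, though it is ambiguous on its own. I could not measure the tilt directly in the pictures.

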